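# Fish a spacer sleeve out of a box-section socket with spring tongs

## Robot

A 7-joint arm with a two-finger parallel gripper is mounted at the origin on the work surface. World frame = base frame: x ahead of the robot, y to its left, z up, the work surface at z = 0. Lengths are in m, angles in rad, forces in N, time in s.
With the tool pointing down it reaches from about 0.425 to 0.925 m from the base axis. Payload 6.8 kg.
Tool frame: the origin (TCP) lies at the very end of the fingers, on their centre line; the grasp point (between the pads) lies r.grasp_offset behind it (r.grasp_offset is the distance from the TCP to the grasp point, in m); z points along the fingers, y is the direction in which the jaws open and shut (so a half turn about z gives the same grasp; the last joint's range is limited). The gripper opens to 85 mm and grips with 20 to 120 N. Pads are 22 mm wide; open, the fingers measure 114 mm over their backs; the gripper's body (76 mm by 85 mm) begins 54 mm behind the grasp point. The pads swing forward as they close: fully open they stand 13 mm farther back than shut.
Start: joints at [-1.248, 0.477, 0.022, 1.555, -0.011, 1.109, -0.083], TCP at [0.282, 0.613, 0.231] pointing down, gripper open.
Joint ranges: [-2.96, 2.96], [-0.34, 2.1], [-1.41, 1.46], [0.24, 2.44], [-1.37, 4.51], [0.17, 1.92], [-2.96, 2.96]. Speed limits (rad/s): [2.39, 2.39, 3.14, 3.14, 3.14, 3.14, 3.14].

## Interface

Orientations are given as a rotation vector (axis times angle).
In Python, from bench import r gives the robot as it stands.
- The arm moves only by the shell command python3 -m jog 'ROWS' [FORCE]. ROWS is JSON, one flat list of numbers, 7 for each row, row after row: the turn, a rotation vector about the tool's x, y, z normalised to -1 to 1, where 1 is 180 degrees, then the shift along the tool's x, y, z normalised to -1 to 1, where 1 is 200 mm, then the opening, from 0 (shut) to 1 (fully open). In form: [wx, wy, wz, x, y, z, hand, wx, wy, wz, x, y, z, hand, ...]. A call has 1 to 12 rows; each row is the pose to reach, as a shift and turn from the pose measured when the call began, along the tool's axes at that moment, turning the shorter way round; what a row does not reach only later rows make up. A row lasts 1/10 s, in which the tool goes at most 50 mm and 8.59 degrees, less where a joint would pass 70% of its speed; a pose out of reach is approached as far as the arm can. A call with a number of a shift or a turn outside -1 to 1 is refused whole. A call with a gripper value outside its range is refused whole. The fingers move at their own pace and stop on an object; FORCE is the grip in N (left out, the last holds). Time passes only in rows, so rows that repeat a pose let the fingers close. It gives the time, the measured TCP pose, the force and the opening at its end, in the units of the state.
- r.get_obs(): the state, without advancing time (a new reading comes with each control period).
- r.grab_frame(name): name is "scene" or "top" or "wrist"; returns the picture (480x640x3 uint8, red, green, blue); there is no depth.
- r.calibration(name): a dict with "K" (3x3 intrinsics, pixels), "dist_coeffs" ([k1, k2, p1, p2, k3] as OpenCV has them; the pictures are not rectified), "origin" and "rotation" of the camera in the world; the wrist camera has in their place "T_tool_cam" (4x4, takes a point from camera to tool coordinates, whose origin is the TCP and whose axes are the flange's). Camera axes: x right, y up, looking along -z (the intrinsics and any distortion apply to the point x, -y, -z); pixel columns grow to the right and rows downward; lengths in m; the calibration is good to about 2 mm. A picture is of the moment at which its call begins: read the wrist's pose just before it. calibration takes no time and is no camera call.
- r.hand_in(): hands the job in, once; it reports no verdict.
The state is a dict: "clock": time; "joints": joint angles; "qvel": joint speeds; "tau": joint torques, N m; "tcp_pos": TCP position; "orientation": TCP orientation; "contact_force": force on the tool from outside, world axes, zero at the start; "moment": the same for the moment, N m; "grip_width": finger opening in m.
Only numpy, scipy, OpenCV 4.12 (cv2) and the standard library are available. Lean on these libraries where they do the work, as an engineer would, in place of code of your own. Each camera call takes 0.05 s, during which the arm holds its last target.

## Task

A short spacer sleeve has dropped to the bottom of one of the bracket's two box-section sockets. Take the spring tongs out of their holder, reach down into that socket, squeeze them shut on the sleeve and lift it out, without the robot's own fingers touching the sleeve. Lower the tongs, still gripping the sleeve, fully into their holder and only then let go, so that the sleeve lies on the holder's floor and the tongs hang upright with their shoulder bar on its rim again.

Things in the scene. Friction and masses are not known exactly. Their poses are not given: they have to be found in the camera images.
- tongs: Steel spring tongs, 150 mm tall, 190 g, hanging handles up (z up) in the holder. Origin midway between the jaw tips, at tip level. Two upright parallel jaws, 16 mm wide along x, slide along y: 44 mm apart open, 14 mm least. A flat shoulder bar, 100 mm along x by 30 by 8 mm, underside 72 mm above the tips, hangs on the holder's rim; across a socket's rim it stops the tips 8 mm above the floor.
- tongs_handle (a point): Where to grip the tongs from above: between their rubber handle faces, 122 mm above the tips, axes as the tongs. Faces 26 mm wide (x), 52 mm tall; over them (y) 55 mm open, 33 mm when shut on the sleeve. Springs resist with 5 N a side at first, 10 N when shut, and reopen the jaws if let go. Held at 45 to 52 mm the tongs can be carried with open jaws.
- sleeve: The part to fetch: plain steel tube, 22 mm outside, 13 mm bore, 30 mm tall, about 60 g, standing loose on the floor of one of the bracket's sockets within 6 mm of its middle in x and y. Origin: centre of its underside, z along its axis. The other socket holds an unwanted solid dark stepped plug (foot 26 mm, stem 14 mm across, 45 mm tall).
- bracket: Welded steel bracket, fixed: base plate 130 (x) by 250 (y) by 6 mm with two upright stubs of rectangular tube, open at the top, centred at y = +70 and -70 mm. Each socket is 42 mm (x) by 72 mm (y) inside, wall 4 mm, floor 6 mm and rim 86 mm above the table. Origin: centre of the plate's underside, on the table.
- holder: Tong holder, fixed: open-topped grey steel box, 70 mm (x) by 96 mm (y) inside, wall 4 mm, floor 6 mm and rim 86 mm above the table. The tongs hang with their axes roughly along its own, the shoulder bar across its two x-end rims, tips 8 mm above the floor. Origin: centre of its underside, on the table.
There are look-alikes about, which are no part of the job. What is shaped like the tongs but purple is not meant. Leave any orange look-alike of the holder alone.

How it is judged:
On the way, in this order (a step that is already met when the one before it is completed fails the run):
1. the sleeve is lifted clear of the socket, gripped in the tongs (z of sleeve in the frame of bracket above 0.09 m and contact force between tongs and sleeve above 0.5 N), for 0.2 s.
2. still gripped in the tongs, the sleeve is down inside the holder, less than 25 mm above its floor (z of sleeve in the frame of holder below 0.031 m and horizontal distance between sleeve and holder below 0.05 m and contact force between tongs and sleeve above 0.5 N), for 0.1 s.
At the end, for the whole second after the job is handed in: The sleeve lies at rest inside the holder, its underside less than 19 mm above the floor; the tongs hang there at rest, upright within 10 degrees, shoulder bar on the rim within 6 mm, tips within 20 mm (x) and 30 mm (y) of the holder's middle (x of sleeve in the frame of holder between -0.035 and 0.035 m and y of sleeve in the frame of holder between -0.048 and 0.048 m and z of sleeve in the frame of holder between 0 and 0.025 m and x of tongs in the frame of holder between -0.02 and 0.02 m and y of tongs in the frame of holder between -0.03 and 0.03 m and z of tongs in the frame of holder between 0.008 and 0.02 m and angle between tongs's own z axis and vertical below 0.17 rad and linear speed of each of sleeve, tongs below 0.02 m/s); the robot touches nothing.
It fails at once if the robot's fingers touch the sleeve (contact force between the fingers and sleeve above 0.5 N).
It also fails if it takes over 56 s, if anything falls off the work surface, if the arm or the gripper's body presses on something with over 40 N, if the wrist force passes 120 N, or if a joint passes its speed limit or range.

## Working session

There is one attempt and no reset: what is moved stays moved. The work goes in short steps, Python scripts to look and compute and a shell command to move; the robot and the scene stay as the last step left them, time stands still between calls to the robot, and variables do not carry over. Pictures are saved under pics/ and viewed, and the job is handed in when it is done.

```bash
ls; mkdir -p pics; python3 - <<'E'
from bench import r
import cv2
print(r.get_obs(), r.grasp_offset)
for n in ["scene","top","wrist"]:
    print(n, r.calibration(n))
for n in ["scene","top","wrist"]:
    cv2.imwrite(f"pics/{n}0.png", r.grab_frame(n)[:,:,::-1])
E
```

```text
pics
{'clock': 0.0, 'joints': array([-1.24807162,  0.47783824,  0.02230072,  1.55645302, -0.01152508,
        1.10929054, -0.08311157]), 'qvel': array([-0.00015397, -0.00143917,  0.00077476,  0.00011573, -0.00026115,
       -0.0011903 ,  0.00013791]), 'tau': array([ 4.80969484e-04, -5.96436560e+01,  1.60748273e+00, -2.81213003e+01,
        1.23531074e-02,  9.01639927e-03, -9.01279606e-06]), 'tcp_pos': array([0.28163037, 0.61278621, 0.23029872]), 'orientation': array([-6.71400436e-01, -3.06870189e+00,  2.88651156e-03]), 'contact_force': array([ 0.41251094, -0.43408022,  0.23927438]), 'moment': array([ 0.03725034, -0.00441538, -0.04010144]), 'grip_width': 0.08547880236702055} 0.0187
scene {'K': array([[537.27573639,   0.        , 320.60281046],
       [  0.        , 537.27573639, 239.03370938],
       [  0.        ,   0.        ,   1.        ]]), 'dist_coeffs': array([-0.01254451,  0.        ,  0.        ,  0.        ,  0.        ]), 'origin': array([ 0.74784689, -0.3798693 ,  0.88836881]), 'rotation': array([0.53606627, 0.14601026, 0.47012255])}
top {'K': array([[587.15947975,   0.   
[... 241 characters left out ...]
5, 0.08282064, 1.27566913]), 'rotation': array([ 0.07090197, -0.08954677, -1.56029627])}
wrist {'K': array([[412.09618009,   0.        , 320.40002471],
       [  0.        , 412.09618009, 236.85083064],
       [  0.        ,   0.        ,   1.        ]]), 'dist_coeffs': array([-0.08180624,  0.        ,  0.        ,  0.        ,  0.        ]), 'T_tool_cam': array([[ 4.00475403e-04,  9.46918842e-01,  3.21472466e-01,
         8.23411168e-02],
       [ 9.99999844e-01, -2.54001461e-04, -4.97574715e-04,
         3.93130284e-04],
       [-3.89508397e-04,  3.21472615e-01, -9.46918796e-01,
        -1.43225406e-01],
       [ 0.00000000e+00,  0.00000000e+00,  0.00000000e+00,
         1.00000000e+00]])}
```

View pics/scene0.png

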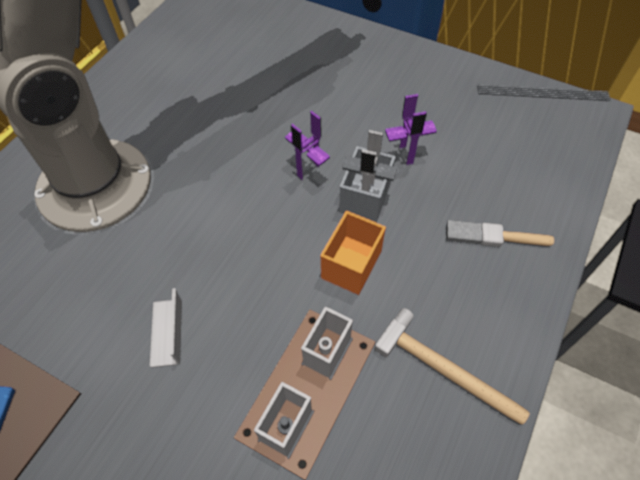

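View pics/top0.png

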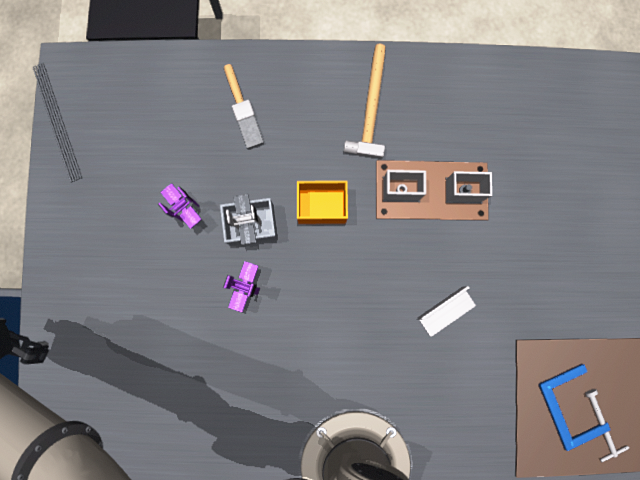

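View pics/wrist0.png

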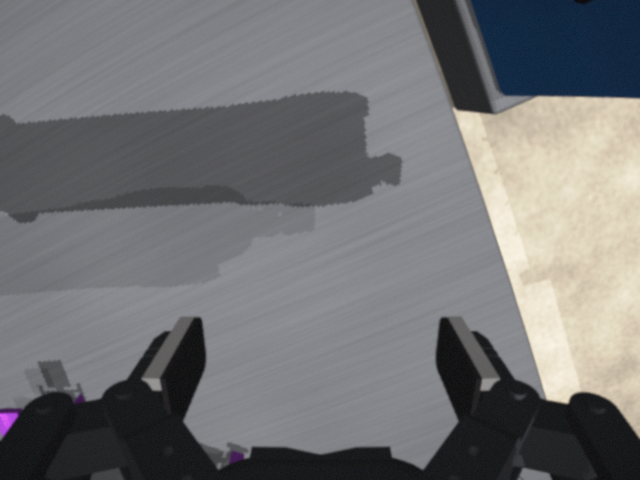

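The grey tongs hang in the grey holder at top-view (247,220). The purple ones at (180,206) and (243,287) and the orange box at (322,201) are look-alikes. The light ring at top (403,187) looks like the sleeve and the dark piece at (466,187) looks like the plug. I'll check both in enlarged crops.

```bash
cat > h.py <<'E'
import numpy as np, cv2
from scipy.spatial.transform import Rotation as R
from bench import r
def cam(n, obs=None):
    c=r.calibration(n)
    if n=="wrist":
        T=np.eye(4); T[:3,:3]=R.from_rotvec(obs["orientation"]).as_matrix(); T[:3,3]=obs["tcp_pos"]
        T=T@c["T_tool_cam"]; return c["K"],c["dist_coeffs"],T[:3,3],T[:3,:3]
    return c["K"],c["dist_coeffs"],np.array(c["origin"]),R.from_rotvec(c["rotation"]).as_matrix()
def cast(C,uv,z):
    K,d,o,M=C
    p=cv2.undistortPoints(np.array(uv,float).reshape(-1,1,2),K,d).reshape(-1,2)
    v=np.c_[p[:,0],-p[:,1],-np.ones(len(p))]@M.T
    return o+v*((z-o[2])/v[:,2])[:,None]
def proj(C,P):
    K,d,o,M=C
    q=(np.atleast_2d(P)-o)@M; q=q*[1,-1,-1]
    return cv2.projectPoints(q,np.zeros(3),np.zeros(3),K,d)[0].reshape(-1,2)
def tri(C1,uv1,C2,uv2):
    a=cast(C1,[uv1],0)[0];b=cast(C2,[uv2],0)[0]
    o1,o2=C1[2],C2[2];u=(a-o1)/np.linalg.norm(a-o1);w=(b-o2)/np.linalg.norm(b-o2)
    s=np.linalg.lstsq(np.c_[u,-w],o2-o1,rcond=None)[0]
    p=o1+u*s[0];q=o2+w*s[1];return (p+q)/2,np.linalg.norm(p-q)
def crop(img,x,y,w,h,s,name):
    cv2.imwrite(name,cv2.resize(img[y:y+h,x:x+w],None,fx=s,fy=s,interpolation=cv2.INTER_CUBIC))
E
python3 - <<'E'
from h import *
t=cv2.imread("pics/top0.png");s=cv2.imread("pics/scene0.png")
crop(t,205,180,90,75,8,"pics/c1.png")
crop(t,370,155,130,70,6,"pics/c2.png")
crop(s,325,120,80,100,6,"pics/c3.png")
crop(s,230,300,150,180,3,"pics/c4.png")
E
```

```text
(no output)
```

View pics/c1.png

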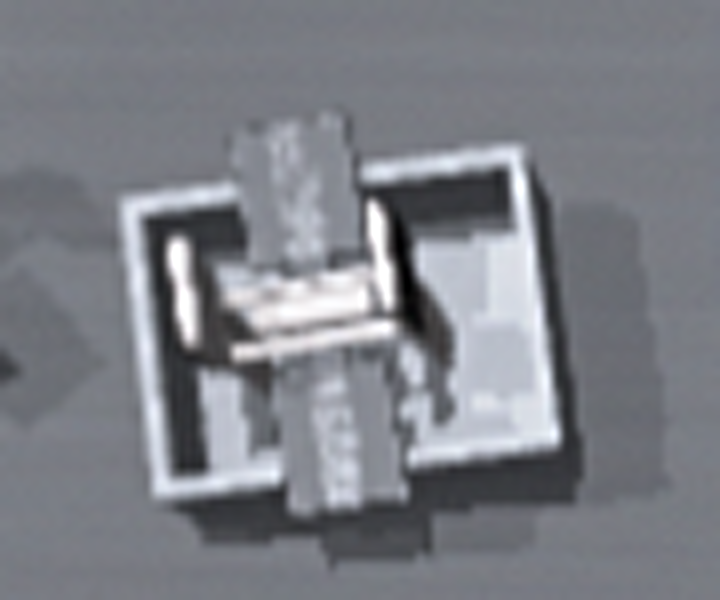

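View pics/c2.png

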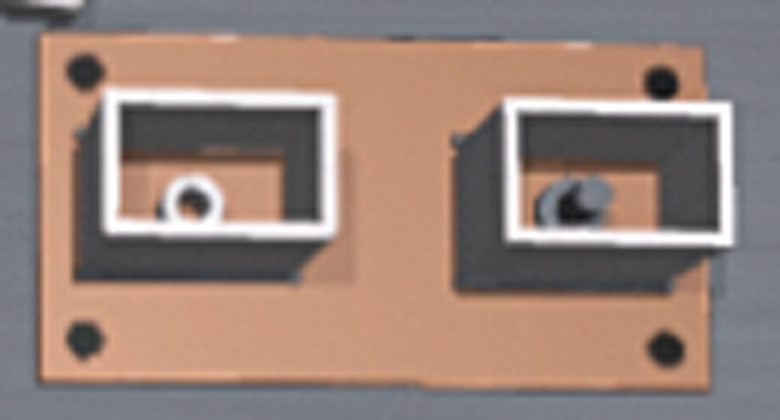

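View pics/c3.png

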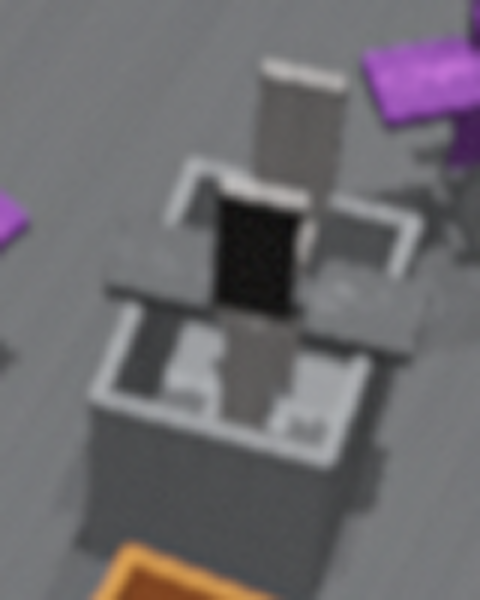

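View pics/c4.png

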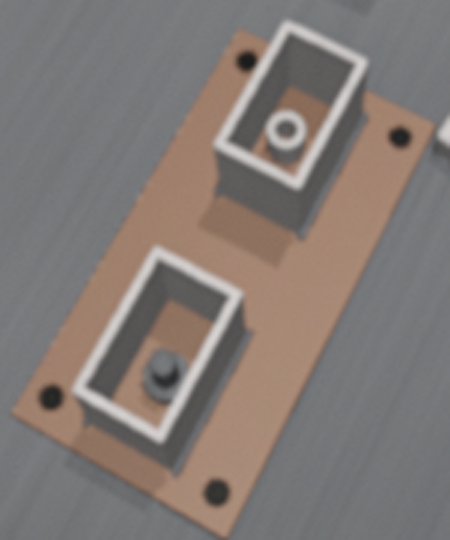

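The c2 crop confirms it: the hollow light ring (top (402,188), in the left socket, the one nearer the holder) is the sleeve. The dark stepped piece (top (466,188)) is the plug. The crop c1/c3 tongs are bare grey in the light-grey box. Next I measure the rims, bar, handle and sleeve.

```bash
python3 - <<'E'
from h import *
np.set_printoptions(precision=4,suppress=True)
T=cam("top");S=cam("scene")
f=lambda a,x,y,s:np.array(a,float)/s+[x-0.5+0.5/s,y-0.5+0.5/s]
def rect(n,p):
    c=p.mean(0);e=[np.linalg.norm(p[(i+1)%4]-p[i])for i in range(4)]
    d=(p[0]-p[3]+p[1]-p[2]);print(n,c,"edges",np.array(e),"ang x-edge",np.degrees(np.arctan2(d[1],d[0])));return c
# order TL,TR,BR,BL ; up=+x
hol=rect("holder top",cast(T,f([(120,198),(523,146),(564,444),(156,497)],205,180,8),.086))
rect("holder scene",cast(S,f([(190,155),(420,214),(333,470),(92,400)],325,120,6),.086))
rect("bar top",cast(T,f([(233,124),(350,112),(408,502),(290,515)],205,180,8),.094))
print("handles top z.164",cast(T,f([(180,240),(192,345),(376,200),(390,308)],205,180,8),.164))
rect("sock1",cast(T,f([(103,90),(337,95),(337,238),(103,234)],370,155,6),.086))
rect("sock2",cast(T,f([(503,99),(734,102),(735,246),(505,242)],370,155,6),.086))
rect("sock1 scene",cast(S,f([(287,20),(368,62),(300,189),(216,144)],230,300,3),.086))
rect("plate",cast(T,f([(40,34),(706,47),(711,392),(38,383)],370,155,6),.006))
print("sleeve",cast(T,f([(192,201)],370,155,6),.036),cast(S,f([(286,130)],230,300,3),.036))
print("plugtop",cast(T,f([(592,196)],370,155,6),.051))
o=r.get_obs();print(R.from_rotvec(o["orientation"]).as_matrix())
E
```

```text
holder top [0.5167 0.2297 0.086 ] edges [0.1045 0.0778 0.105  0.0779] ang x-edge 8.618658734139839
holder scene [0.5171 0.2264 0.086 ] edges [0.0776 0.1068 0.0782 0.1053] ang x-edge 99.20537405739056
bar top [0.5177 0.234  0.094 ] edges [0.0301 0.1013 0.0301 0.1016] ang x-edge 9.667230636365828
handles top z.164 [[0.5252 0.2591 0.164 ]
 [0.4999 0.2555 0.164 ]
 [0.5353 0.2122 0.164 ]
 [0.5092 0.2082 0.164 ]]
sock1 [ 0.5988 -0.0972  0.086 ] edges [0.0815 0.0503 0.081  0.0505] ang x-edge -0.5329814215150135
sock2 [ 0.5982 -0.2372  0.086 ] edges [0.0821 0.0511 0.0813 0.0504] ang x-edge -0.7835143442273969
sock1 scene [ 0.6004 -0.1     0.086 ] edges [0.0497 0.0788 0.0498 0.0794] ang x-edge 89.88835902052304
plate [ 0.5979 -0.1672  0.006 ] edges [0.2499 0.13   0.2494 0.1301] ang x-edge -0.5707217107787502
sleeve [[ 0.5954 -0.0944  0.036 ]] [[ 0.5952 -0.0988  0.036 ]]
plugtop [[ 0.5965 -0.2363  0.051 ]]
[[-0.9086  0.4176 -0.0005]
 [ 0.4176  0.9086 -0.0014]
 [-0.0001 -0.0014 -1.    ]]
```

```bash
cat >> h.py <<'E'
def go(P,yaw,show=True):
    """units for a move to TCP P, tool down with tool y at yaw deg (mod 180)"""
    o=r.get_obs();M=R.from_rotvec(o["orientation"])
    best=None
    for k in (0,180):
        a=np.radians(yaw+k);y=np.array([np.cos(a),np.sin(a),0]);z=np.array([0,0,-1.]);x=np.cross(y,z)
        w=(M.inv()*R.from_matrix(np.c_[x,y,z])).as_rotvec()
        if best is None or np.linalg.norm(w)<np.linalg.norm(best): best=w
    d=M.inv().apply(np.array(P)-o["tcp_pos"])
    print("turn",np.round(best/np.pi,4),"shift",np.round(d/.2,4),"| tcp",np.round(o["tcp_pos"],4),"clk",round(o["clock"],2),"F",np.round(o["contact_force"],1),"w",round(o["grip_width"],4))
def snap(n,name):
    o=r.get_obs();im=r.grab_frame(n)[:,:,::-1].copy();cv2.imwrite(name,im);return im,cam(n,o)
E
python3 -m jog '[0,0,-0.19,-0.93,-0.61,-0.2,1, 0,0,-0.19,-0.93,-0.61,-0.2,1, 0,0,-0.19,-0.93,-0.61,-0.2,1, 0,0,-0.19,-0.93,-0.61,-0.2,1, 0,0,-0.19,-0.93,-0.61,-0.2,1, 0,0,-0.19,-0.93,-0.61,-0.2,1, 0,0,-0.19,-0.93,-0.61,-0.2,1]'
python3 -c "
from h import *
go([0.5174,0.234,0.27],99.6)"
```

```text
clock: 0.85
tcp_pos: [0.3999, 0.4242, 0.2707]
orientation: [0.258, -3.13, 0.001]
contact_force: [-0.7, 1.3, 0.6]
grip_width: 0.0853
turn [-0.0003 -0.0003 -0.0009] shift [-0.4239 -1.0345  0.0042] | tcp [0.3999 0.4242 0.2707] clk 0.85 F [-0.7  1.3  0.6] w 0.0853
```

```bash
python3 -m jog '[0,0,0,-0.42,-1,0,1, 0,0,0,-0.42,-1,0,1, 0,0,0,-0.42,-1,0,1, 0,0,0,-0.42,-1,0,1, 0,0,0,-0.42,-1,0,1, 0,0,0,-0.42,-1,0,1, 0,0,0,-0.42,-1,0,1]'
python3 -c "
from h import *
go([0.5174,0.234,0.27],99.6)
snap('wrist','pics/w1.png')"
```

```text
clock: 1.55
tcp_pos: [0.5145, 0.2428, 0.2704]
orientation: [0.262, -3.129, 0.0]
contact_force: [-0.6, 0.9, -0.2]
grip_width: 0.0853
turn [ 0.     -0.0006 -0.0002] shift [-0.0068 -0.0459  0.0018] | tcp [0.5145 0.2428 0.2704] clk 1.55 F [-0.6  0.9 -0.2] w 0.0853
```

View pics/w1.png

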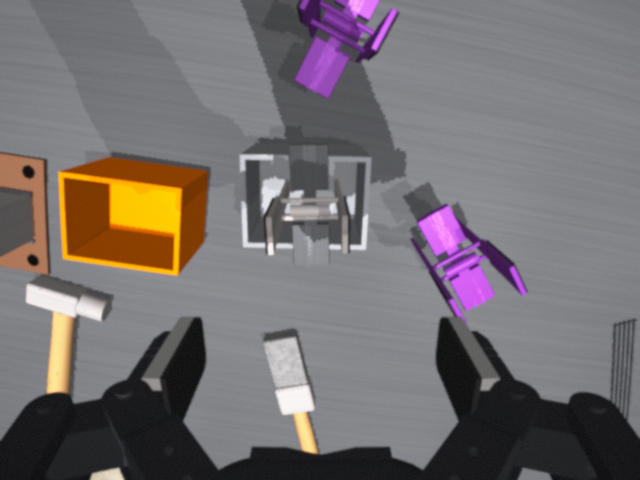

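```bash
python3 - <<'E'
from h import *
im=cv2.imread("pics/w1.png")
crop(im,225,120,160,160,5,"pics/c5.png")
cv2.imwrite("pics/c5.png",cv2.resize(im[125:275,230:380],None,fx=4,fy=4,interpolation=cv2.INTER_CUBIC))
E
```

```text
(no output)
```

View pics/c5.png

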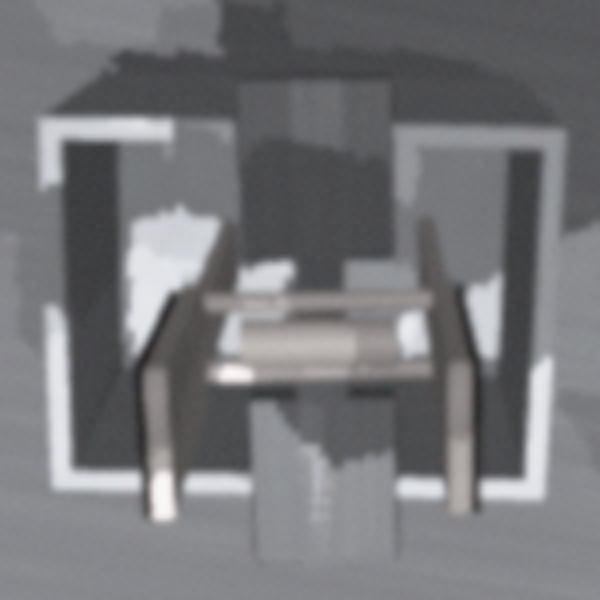

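```bash
python3 - <<'E'
from h import *
np.set_printoptions(precision=4,suppress=True)
C=cam("wrist",r.get_obs())
f=lambda a:np.array(a,float)/4+[229.6,124.6]
def rect(n,p):
    c=p.mean(0);e=[np.linalg.norm(p[(i+1)%4]-p[i])for i in range(4)]
    d=(p[3]-p[0]+p[2]-p[1]);print(n,c,np.array(e),np.degrees(np.arctan2(d[1],d[0])))
rect("holder",cast(C,f([(38,118),(566,128),(547,498),(52,492)]),.086))
rect("bar",cast(C,f([(237,80),(392,82),(397,562),(250,562)]),.094))
rect("handles",cast(C,f([(140,370),(472,365),(478,514),(149,520)]),.164))
E
```

```text
holder [0.5162 0.2311 0.086 ] [0.1044 0.078  0.1051 0.0787] 8.620453159415154
bar [0.5171 0.2352 0.094 ] [0.0296 0.0991 0.0308 0.0995] 10.2370044729453
handles [0.517  0.2354 0.164 ] [0.0523 0.0251 0.0535 0.0253] 11.797031005664948
```

```bash
python3 -c "
from h import *
go([0.5172,0.235,0.115],100.2)"
```

```text
turn [ 0.     -0.0006 -0.0031] shift [-0.0092 -0.0441  0.777 ] | tcp [0.5142 0.2434 0.2704] clk 1.6 F [-0.6  0.5 -0.3] w 0.0855
```

```bash
python3 -m jog '[0,0,-0.003,-0.009,-0.044,0.2,1, 0,0,-0.003,-0.009,-0.044,0.4,1, 0,0,-0.003,-0.009,-0.044,0.55,1, 0,0,-0.003,-0.009,-0.044,0.65,1, 0,0,-0.003,-0.009,-0.044,0.72,1, 0,0,-0.003,-0.009,-0.044,0.777,1, 0,0,-0.003,-0.009,-0.044,0.777,1, 0,0,-0.003,-0.009,-0.044,0.777,1]' 30
python3 -c "
from h import *
go([0.5172,0.235,0.115],100.2)
snap('wrist','pics/w2.png')"
```

```text
clock: 2.4
tcp_pos: [0.5174, 0.2357, 0.1156]
orientation: [0.28, -3.128, -0.001]
contact_force: [0.5, -0.1, 1.1]
grip_width: 0.0851
turn [ 0.0002 -0.0003  0.0001] shift [ 0.0018 -0.0033  0.003 ] | tcp [0.5174 0.2357 0.1156] clk 2.4 F [ 0.5 -0.1  1.1] w 0.0851
```

View pics/w2.png

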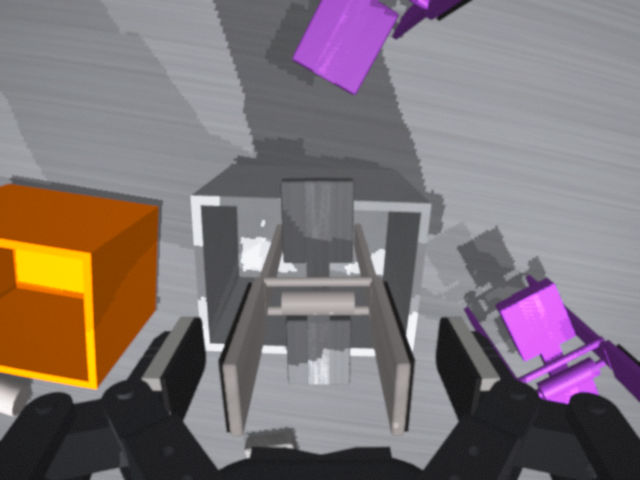

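The open fingers straddle the handles: handle backs at columns 222 and 411, pads at 203 and 437, so they are centred. I'll close to a carrying width of about 48 mm.

```bash
python3 -m jog '[0,0,0,0,0,0,0.56,0,0,0,0,0,0,0.56,0,0,0,0,0,0,0.56,0,0,0,0,0,0,0.56,0,0,0,0,0,0,0.56,0,0,0,0,0,0,0.56]' 30
python3 -c "
from h import *
go([0.5172,0.235,0.115],100.2)"
```

```text
clock: 3.05
tcp_pos: [0.5184, 0.2359, 0.1171]
orientation: [-0.279, 3.128, 0.002]
contact_force: [-0.8, -0.8, 6.0]
grip_width: 0.0483
turn [0.0004 0.0004 0.    ] shift [ 0.0066 -0.0033  0.0104] | tcp [0.5184 0.2359 0.1171] clk 3.05 F [-0.8 -0.8  6. ] w 0.0483
```

```bash
python3 -m jog '[0,0,0,0,0,-0.05,0.56,0,0,0,0,0,-0.15,0.56,0,0,0,0,0,-0.3,0.56,0,0,0,0,0,-0.45,0.56,0,0,0,0,0,-0.6,0.56,0,0,0,0,0,-0.65,0.56,0,0,0,0,0,-0.65,0.56,0,0,0,0,0,-0.65,0.56]' 30
python3 -c "
from h import *
go([0.5964,-0.0955,0.25],89.4)
snap('wrist','pics/w3.png')"
```

```text
clock: 3.85
tcp_pos: [0.5175, 0.2353, 0.2458]
orientation: [0.279, -3.129, -0.001]
contact_force: [-0.1, 0.5, -2.3]
grip_width: 0.048
turn [ 0.0002 -0.0002  0.0601] shift [-0.0952 -1.6976 -0.0222] | tcp [0.5175 0.2353 0.2458] clk 3.85 F [-0.1  0.5 -2.3] w 0.048
```

View pics/w3.png

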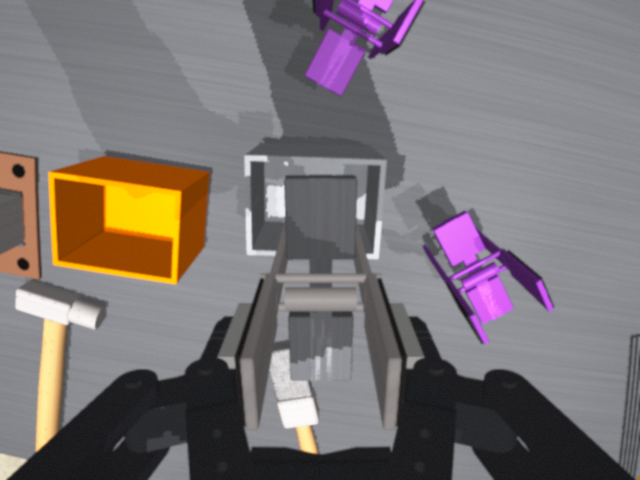

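Tongs lifted and upright between the pads, grip 48 mm, load about 2.3 N. Now I carry them to the socket.

```bash
python3 -m jog '[0,0,0.06,-0.05,-0.2,-0.02,0.56,0,0,0.06,-0.05,-0.4,-0.02,0.56,0,0,0.06,-0.05,-0.6,-0.02,0.56,0,0,0.06,-0.05,-0.8,-0.02,0.56,0,0,0.06,-0.05,-0.9,-0.02,0.56,0,0,0.06,-0.05,-0.95,-0.02,0.56,0,0,0.06,-0.05,-0.95,-0.02,0.56]' 30
python3 -c "
from h import *
go([0.5964,-0.0955,0.25],89.4)"
```

```text
clock: 4.6
tcp_pos: [0.5603, 0.0487, 0.248]
orientation: [-0.02, -3.138, 0.001]
contact_force: [-0.1, -0.1, -2.0]
grip_width: 0.0476
turn [-0.0003 -0.0011 -0.0006] shift [-0.1893 -0.7189 -0.0099] | tcp [0.5603 0.0487 0.248 ] clk 4.6 F [-0.1 -0.1 -2. ] w 0.0476
```

```bash
python3 -m jog '[0,0,0,-0.05,-0.2,-0.01,0.56,0,0,0,-0.1,-0.4,-0.01,0.56,0,0,0,-0.15,-0.55,-0.01,0.56,0,0,0,-0.19,-0.67,-0.01,0.56,0,0,0,-0.19,-0.72,-0.01,0.56,0,0,0,-0.19,-0.72,-0.01,0.56,0,0,0,-0.19,-0.72,-0.01,0.56]' 30
python3 -c "
from h import *
go([0.5964,-0.0955,0.25],89.4)
snap('wrist','pics/w4.png');snap('top','pics/t4.png');snap('scene','pics/s4.png')"
```

```text
clock: 5.3
tcp_pos: [0.5963, -0.0931, 0.2495]
orientation: [-0.015, -3.137, -0.001]
contact_force: [-0.8, 0.8, -1.6]
grip_width: 0.0482
turn [ 0.0002 -0.0015  0.0002] shift [-0.0004 -0.0122 -0.0024] | tcp [ 0.5963 -0.0931  0.2495] clk 5.3 F [-0.8  0.8 -1.6] w 0.0482
```

View pics/w4.png

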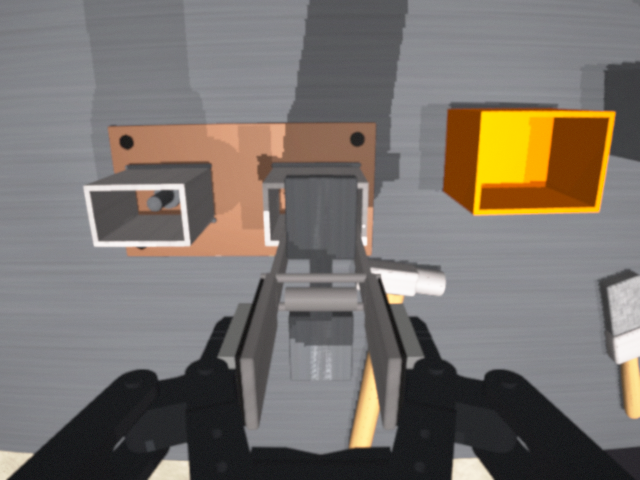

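View pics/s4.png

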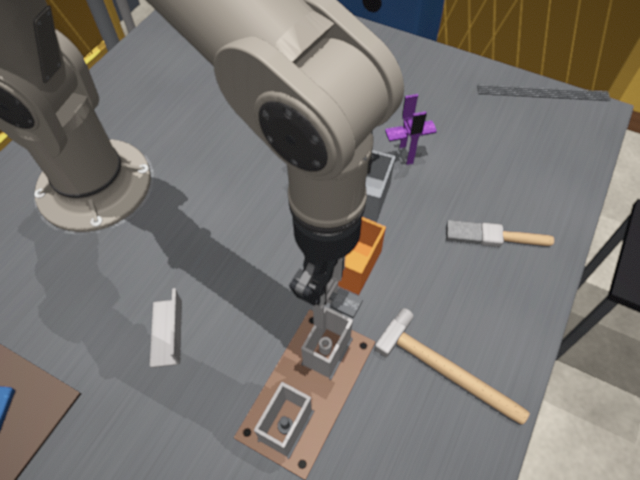

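```bash
python3 - <<'E'
from h import *
im=cv2.imread("pics/w4.png")
crop(im,240,150,150,110,5,"pics/c6.png")
crop(im,70,140,160,120,4,"pics/c7.png")
E
```

```text
(no output)
```

View pics/c6.png

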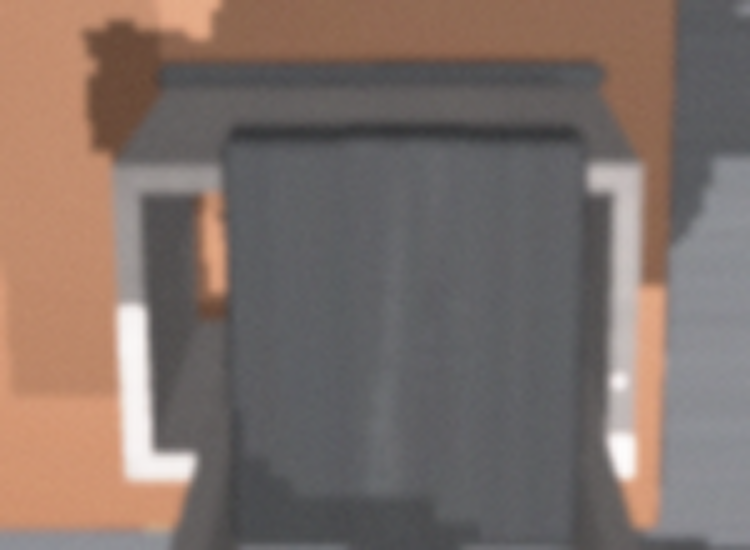

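View pics/c7.png

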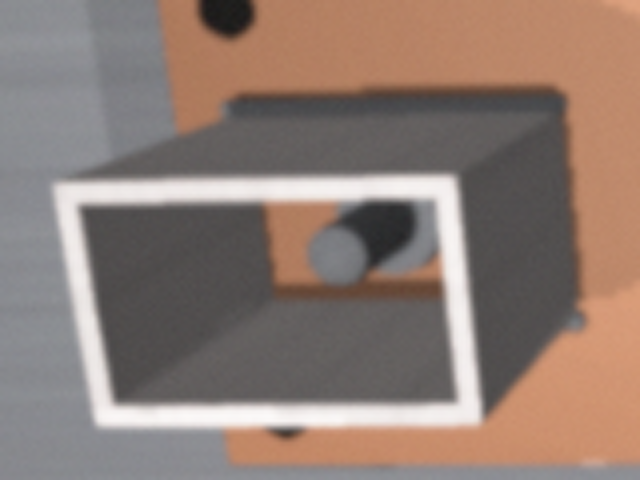

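```bash
python3 - <<'E'
from h import *
np.set_printoptions(precision=4,suppress=True)
o=r.get_obs();C=cam("wrist",o);print(o["tcp_pos"])
f=lambda a:np.array(a,float)/5+[239.6,149.6]
g=lambda a:np.array(a,float)/4+[69.6,139.6]
def rect(n,p):
    c=p.mean(0);e=[np.linalg.norm(p[(i+1)%4]-p[i])for i in range(4)]
    d=(p[3]-p[0]+p[2]-p[1]);print(n,c,np.array(e),np.degrees(np.arctan2(d[1],d[0])))
rect("s1",cast(C,f([(115,162),(642,162),(635,478),(126,481)]),.086))
rect("s2",cast(C,g([(55,185),(458,175),(484,416),(97,424)]),.086))
z=o["tcp_pos"][2]-.103+.08
rect("bar",cast(C,np.array([(285.5,177),(356,177),(352.5,380),(290,380)]),z))
# sleeve: two view of initial
T=cam("top");S=cam("scene")
t=cv2.imread("pics/t4.png");crop(t,340,130,170,110,4,"pics/c8.png")
s=cv2.imread("pics/s4.png");crop(s,290,280,110,110,5,"pics/c9.png")
E
```

```text
[ 0.5965 -0.0934  0.2499]
s1 [ 0.5997 -0.0969  0.086 ] [0.0796 0.0507 0.0808 0.0512] -0.3914826443773991
s2 [ 0.5987 -0.237   0.086 ] [0.0805 0.0487 0.0808 0.0493] -0.34945283099038815
bar [ 0.5947 -0.0929  0.2269] [0.0287 0.0995 0.0305 0.0994] -0.36150219722842053
```

View pics/c9.png

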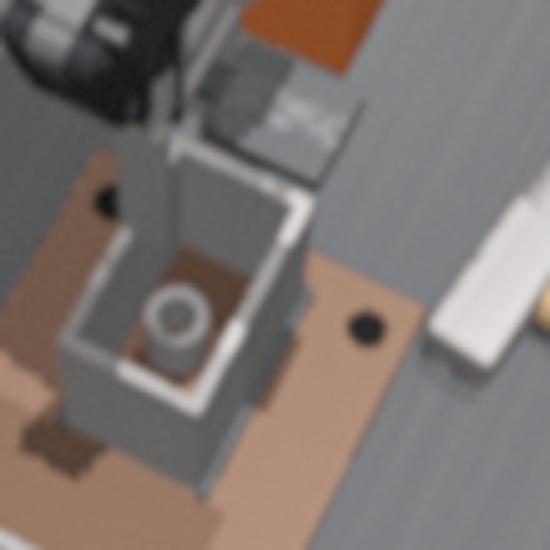

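```bash
python3 -c "
from h import *
go([0.5967,-0.0955,0.12],89.6)"
```

```text
turn [ 0.     -0.0012 -0.0008] shift [-0.0037 -0.0105  0.6496] | tcp [ 0.5965 -0.0934  0.2499] clk 5.45 F [ 0.8 -0.5 -1.5] w 0.0479
```

```bash
python3 -m jog '[0,-0.001,0,-0.004,-0.012,0.05,0.56,0,-0.001,0,-0.004,-0.012,0.15,0.56,0,-0.001,0,-0.004,-0.012,0.25,0.56,0,-0.001,0,-0.004,-0.012,0.32,0.56,0,-0.001,0,-0.004,-0.012,0.38,0.56,0,-0.001,0,-0.004,-0.012,0.4,0.56]' 30
python3 -c "
from h import *
go([0.5967,-0.0955,0.12],89.6)
snap('wrist','pics/w5.png');snap('scene','pics/s5.png')"
```

```text
clock: 6.05
tcp_pos: [0.5963, -0.0955, 0.1684]
orientation: [-0.014, -3.139, -0.0]
contact_force: [-0.7, -0.0, -2.7]
grip_width: 0.0478
turn [ 0.0001 -0.0009 -0.0007] shift [-0.0029 -0.      0.242 ] | tcp [ 0.5963 -0.0955  0.1684] clk 6.05 F [-0.7 -0.  -2.7] w 0.0478
```

View pics/w5.png

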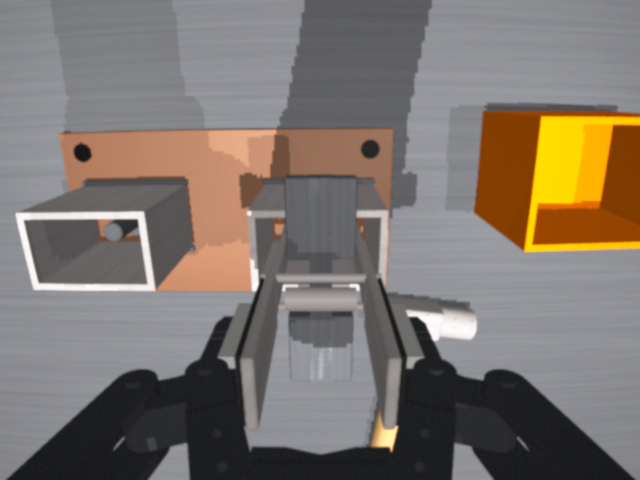

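```bash
python3 -c "
from h import *
s=cv2.imread('pics/s5.png');crop(s,270,270,120,110,5,'pics/c10.png')"
```

```text
(no output)
```

View pics/c10.png

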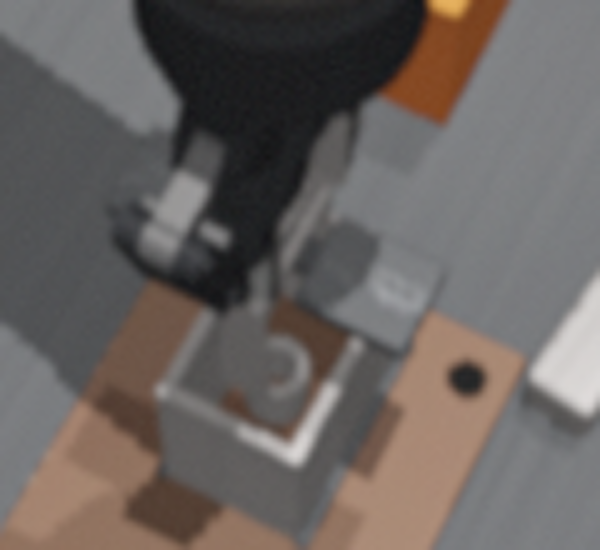

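Tips are inside the socket rim and the force is unchanged at about -2 N, so I continue down to just above the rim.

```bash
python3 -m jog '[0,-0.001,0,-0.003,0,0.04,0.56,0,-0.001,0,-0.003,0,0.09,0.56,0,-0.001,0,-0.003,0,0.14,0.56,0,-0.001,0,-0.003,0,0.18,0.56,0,-0.001,0,-0.003,0,0.21,0.56,0,-0.001,0,-0.003,0,0.23,0.56,0,-0.001,0,-0.003,0,0.24,0.56,0,-0.001,0,-0.003,0,0.24,0.56]' 30
python3 -c "
from h import *
go([0.5967,-0.0955,0.118],89.6)
snap('wrist','pics/w6.png');s,_=snap('scene','pics/s6.png')
crop(s,270,270,120,110,5,'pics/c11.png')"
```

```text
clock: 6.95
tcp_pos: [0.5973, -0.0957, 0.1213]
orientation: [0.015, 3.14, 0.0]
contact_force: [0.6, 0.5, -2.5]
grip_width: 0.0478
turn [ 0.      0.0005 -0.0008] shift [0.0031 0.0012 0.0165] | tcp [ 0.5973 -0.0957  0.1213] clk 6.95 F [ 0.6  0.5 -2.5] w 0.0478
```

View pics/c11.png

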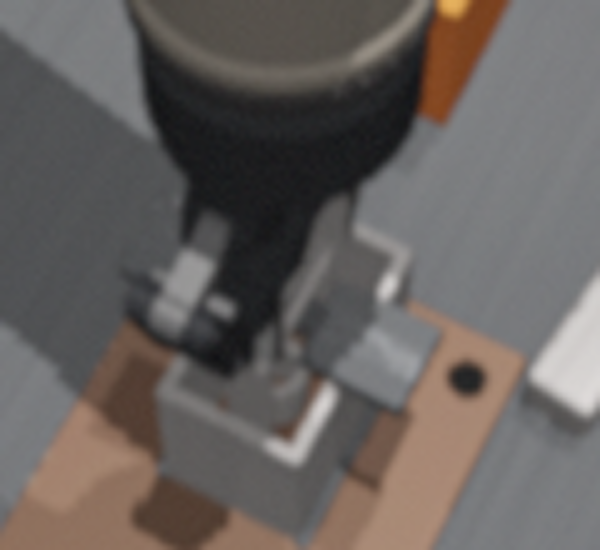

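View pics/w6.png

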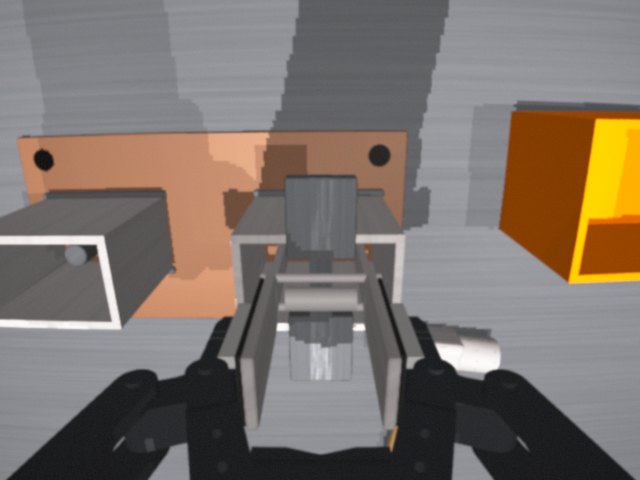

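```bash
python3 -m jog '[0,0,0,0,0,0,0.5,0,0,0,0,0,0,0.45,0,0,0,0,0,0,0.4,0,0,0,0,0,0,0.3,0,0,0,0,0,0,0.2,0,0,0,0,0,0,0.2,0,0,0,0,0,0,0.2,0,0,0,0,0,0,0.2]' 60
python3 -c "
from h import *
go([0.5967,-0.0955,0.118],89.6)"
```

```text
clock: 7.85
tcp_pos: [0.598, -0.0958, 0.1223]
orientation: [0.015, 3.138, 0.0]
contact_force: [-1.1, 1.1, 5.5]
grip_width: 0.0294
turn [ 0.0001  0.001  -0.0008] shift [0.0068 0.0013 0.0216] | tcp [ 0.598  -0.0958  0.1223] clk 7.85 F [-1.1  1.1  5.5] w 0.0294
```

```bash
python3 -m jog '[0,0,0,0,0,0,0.2,0,0,0,0,0,0,0.2]' 60
python3 -c "
from h import *
go([0.5967,-0.0955,0.118],89.6)
snap('wrist','pics/w7.png');s,_=snap('scene','pics/s7.png')
crop(s,270,270,120,110,5,'pics/c12.png')"
```

```text
clock: 8.05
tcp_pos: [0.598, -0.0957, 0.1224]
orientation: [0.015, 3.138, 0.0]
contact_force: [-1.1, 0.2, 2.3]
grip_width: 0.0296
turn [ 0.0001  0.001  -0.0008] shift [0.0067 0.0012 0.0218] | tcp [ 0.598  -0.0957  0.1224] clk 8.05 F [-1.1  0.2  2.3] w 0.0296
```

View pics/c12.png

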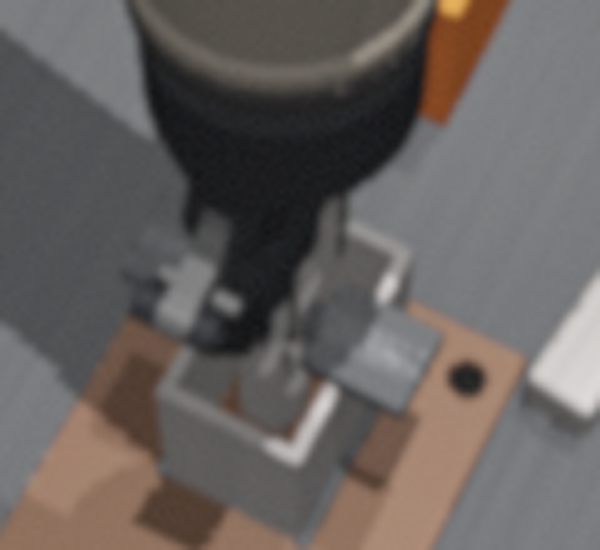

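View pics/w7.png

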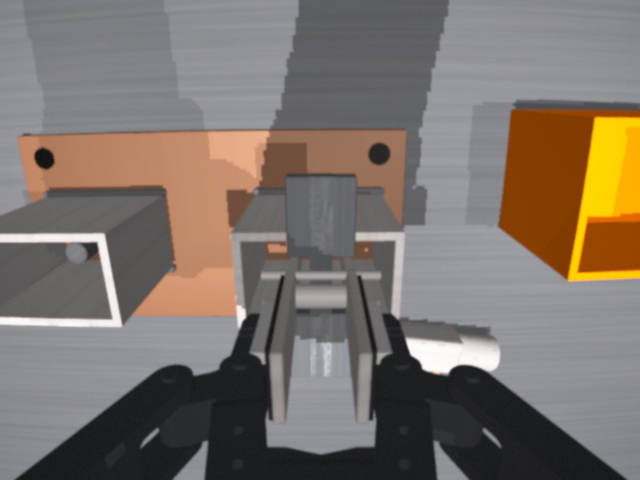

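The jaws are shut and the fingers stopped at 29.5 mm. That is less than the 33 mm expected but more than the 25 mm an empty shut would give, so I suspect pad compliance. I'll lift and look.

```bash
python3 -m jog '[0,0,0,0,0,-0.03,0.2,0,0,0,0,0,-0.08,0.2,0,0,0,0,0,-0.14,0.2,0,0,0,0,0,-0.2,0.2,0,0,0,0,0,-0.26,0.2,0,0,0,0,0,-0.3,0.2,0,0,0,0,0,-0.3,0.2]' 60
python3 -c "
from h import *
go([0.5967,-0.0955,0.26],89.6)
s,_=snap('scene','pics/s8.png')
crop(s,270,270,120,110,5,'pics/c13.png')"
```

```text
clock: 8.85
tcp_pos: [0.5988, -0.0959, 0.1841]
orientation: [0.015, 3.135, 0.0]
contact_force: [-0.2, 0.4, -1.6]
grip_width: 0.0297
turn [ 0.0001  0.0019 -0.0008] shift [ 0.0081  0.0021 -0.3795] | tcp [ 0.5988 -0.0959  0.1841] clk 8.85 F [-0.2  0.4 -1.6] w 0.0297
```

View pics/c13.png

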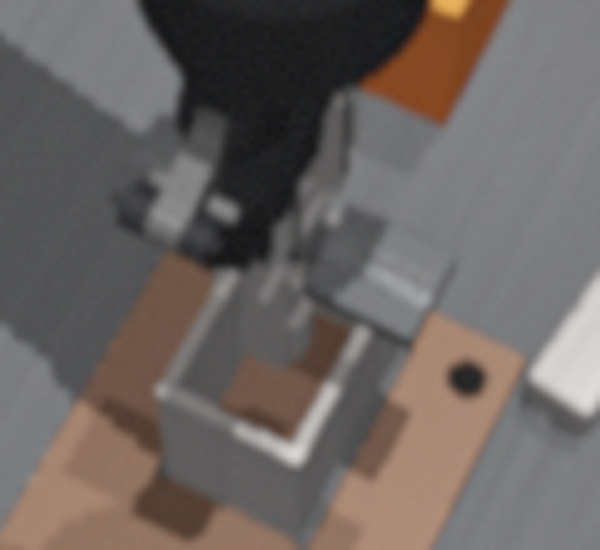

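The sleeve has come up with the jaws. I continue the lift until well clear.

```bash
python3 -m jog '[0,0.001,0,0.005,0,-0.08,0.2,0,0.001,0,0.005,0,-0.17,0.2,0,0.001,0,0.005,0,-0.26,0.2,0,0.001,0,0.005,0,-0.34,0.2,0,0.001,0,0.005,0,-0.38,0.2,0,0.001,0,0.005,0,-0.38,0.2,0,0.001,0,0.005,0,-0.38,0.2]' 60
python3 -c "
from h import *
go([0.5164,0.232,0.26],99.2)
s,_=snap('scene','pics/s9.png')
crop(s,270,240,120,110,5,'pics/c14.png');snap('wrist','pics/w9.png')"
```

```text
clock: 9.6
tcp_pos: [0.5963, -0.0957, 0.2581]
orientation: [-0.015, -3.142, -0.001]
contact_force: [-0.3, 0.0, -3.4]
grip_width: 0.0295
turn [ 0.0001 -0.     -0.0541] shift [ 0.4148  1.6346 -0.0089] | tcp [ 0.5963 -0.0957  0.2581] clk 9.6 F [-0.3  0.  -3.4] w 0.0295
```

View pics/c14.png

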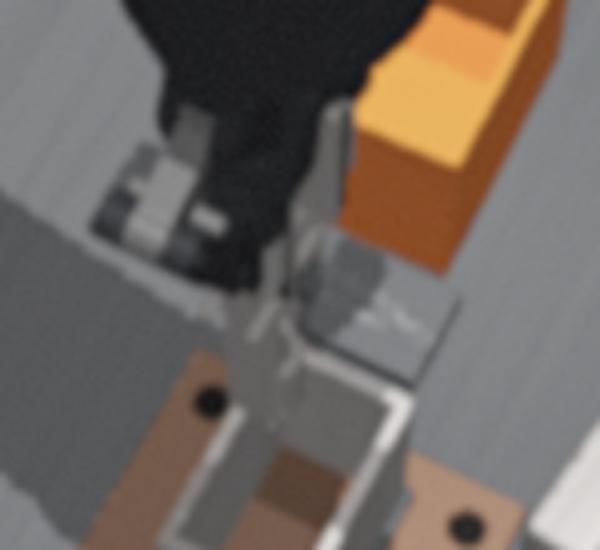

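View pics/w9.png

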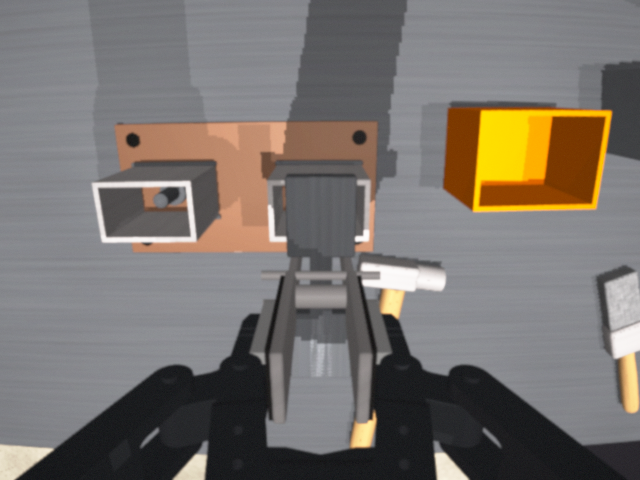

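Sleeve gripped and out of the socket, and the socket floor is bare. I'm carrying it back to the holder.

```bash
python3 -m jog '[0,0,0,0.05,0.12,-0.02,0.2,0,0,-0.01,0.08,0.3,-0.02,0.2,0,0,-0.02,0.12,0.48,-0.02,0.2,0,0,-0.03,0.17,0.66,-0.02,0.2,0,0,-0.04,0.2,0.78,-0.02,0.2,0,0,-0.05,0.2,0.84,-0.02,0.2,0,0,-0.05,0.2,0.84,-0.02,0.2]' 60
python3 -c "
from h import *
go([0.5176,0.2315,0.26],98.8)"
```

```text
clock: 10.4
tcp_pos: [0.5577, 0.0744, 0.2614]
orientation: [0.238, -3.131, -0.001]
contact_force: [-0.6, -0.3, -2.8]
grip_width: 0.0297
turn [ 0.0003 -0.0004 -0.0007] shift [0.0795 0.8068 0.0078] | tcp [0.5577 0.0744 0.2614] clk 10.4 F [-0.6 -0.3 -2.8] w 0.0297
```

```bash
python3 -m jog '[0,0,0,0.02,0.12,0,0.2,0,0,0,0.03,0.3,0,0.2,0,0,0,0.05,0.48,0,0.2,0,0,0,0.07,0.66,0,0.2,0,0,0,0.08,0.76,0,0.2,0,0,0,0.08,0.807,0,0.2,0,0,0,0.08,0.807,0,0.2,0,0,0,0.08,0.807,0,0.2]' 60
python3 -c "
from h import *
go([0.5176,0.2315,0.26],98.8)
snap('wrist','pics/w10.png')
s,_=snap('scene','pics/s10.png')"
```

```text
clock: 11.2
tcp_pos: [0.5185, 0.229, 0.2614]
orientation: [0.233, -3.132, 0.001]
contact_force: [0.0, -1.4, -1.7]
grip_width: 0.0295
turn [-0.0002 -0.0004 -0.0017] shift [0.0028 0.013  0.0068] | tcp [0.5185 0.229  0.2614] clk 11.2 F [ 0.  -1.4 -1.7] w 0.0295
```

View pics/w10.png

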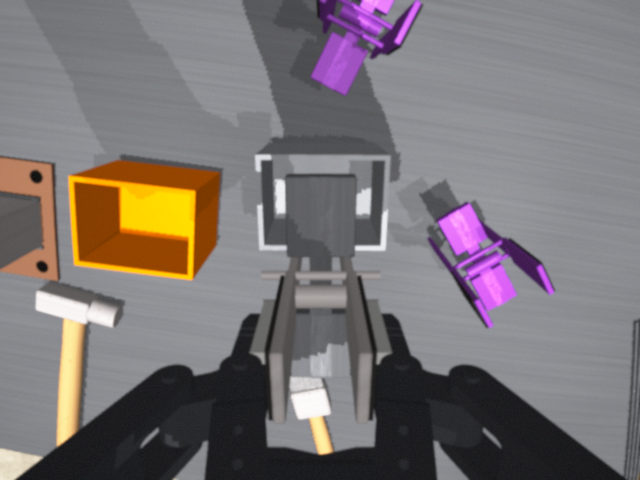

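View pics/s10.png

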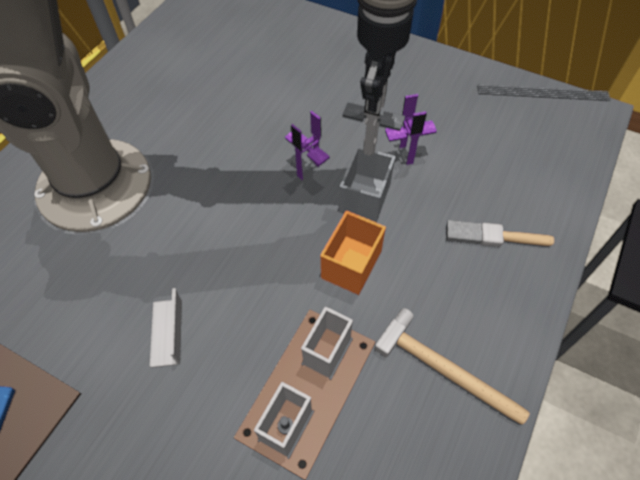

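```bash
python3 - <<'E'
from h import *
np.set_printoptions(precision=4,suppress=True)
o=r.get_obs();C=cam("wrist",o)
p=cast(C,[(255,154.5),(391,154.5),(387,250),(258,251)],.086)
print("holder",p.mean(0),[round(float(np.linalg.norm(p[(i+1)%4]-p[i])),4) for i in range(4)])
p=cast(C,[(286,175.5),(356,175.5),(350,376),(292,376)],o["tcp_pos"][2]-.026)
print("bar",p.mean(0),[round(float(np.linalg.norm(p[(i+1)%4]-p[i])),4) for i in range(4)])
go([0.5178,0.2315,0.14],98.8)
E
```

```text
holder [0.5166 0.2309 0.086 ] [0.1046, 0.0784, 0.1068, 0.0792]
bar [0.5166 0.2291 0.2355] [0.029, 0.0996, 0.0287, 0.0996]
turn [-0.0001 -0.0003 -0.0018] shift [0.0007 0.0125 0.6075] | tcp [0.5184 0.2291 0.2615] clk 11.3 F [ 0.  -0.9 -2.5] w 0.0296
```

```bash
python3 -m jog '[0,0,-0.002,0,0.01,0.05,0.2,0,0,-0.002,0,0.01,0.15,0.2,0,0,-0.002,0,0.01,0.25,0.2,0,0,-0.002,0,0.01,0.35,0.2,0,0,-0.002,0,0.01,0.45,0.2,0,0,-0.002,0,0.01,0.54,0.2,0,0,-0.002,0,0.01,0.6,0.2,0,0,-0.002,0,0.01,0.6,0.2]' 60
python3 -c "
from h import *
go([0.5178,0.231,0.12],98.8)
snap('wrist','pics/w11.png')
s,_=snap('scene','pics/s11.png');crop(s,310,70,120,120,5,'pics/c15.png')"
```

```text
clock: 12.1
tcp_pos: [0.5169, 0.2299, 0.1395]
orientation: [0.241, -3.128, 0.003]
contact_force: [-0.0, 0.5, -2.2]
grip_width: 0.0294
turn [-0.0006 -0.0014  0.0001] shift [-0.0057  0.005   0.0974] | tcp [0.5169 0.2299 0.1395] clk 12.1 F [-0.   0.5 -2.2] w 0.0294
```

View pics/c15.png

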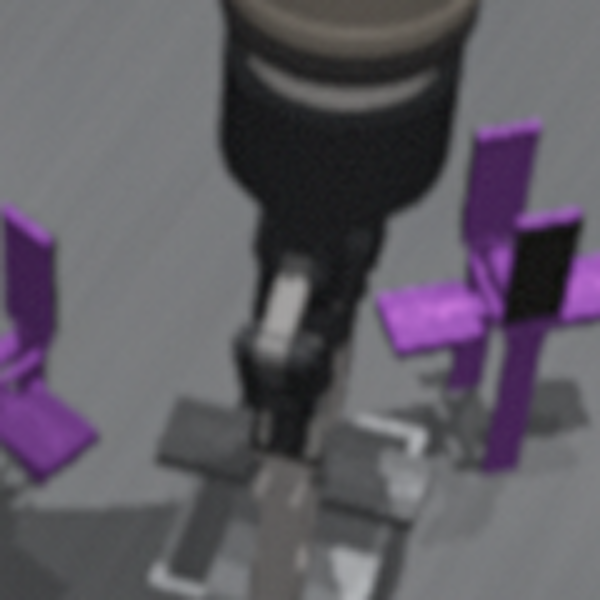

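Inside the holder with no contact. I lower slowly, watching the force.

```bash
python3 -m jog '[0,-0.001,0,-0.004,0.005,0.02,0.2,0,-0.001,0,-0.004,0.005,0.04,0.2,0,-0.001,0,-0.004,0.005,0.06,0.2,0,-0.001,0,-0.004,0.005,0.07,0.2,0,-0.001,0,-0.004,0.005,0.075,0.2,0,-0.001,0,-0.004,0.005,0.075,0.2]' 60
python3 -c "
from h import *
go([0.5178,0.231,0.12],98.8)"
```

```text
clock: 12.8
tcp_pos: [0.5189, 0.2319, 0.1265]
orientation: [-0.241, 3.13, -0.0]
contact_force: [0.7, -0.8, -2.9]
grip_width: 0.0293
turn [-0.0001  0.0006  0.0001] shift [ 0.006  -0.0035  0.0327] | tcp [0.5189 0.2319 0.1265] clk 12.8 F [ 0.7 -0.8 -2.9] w 0.0293
```

```bash
python3 -m jog '[0,0,0,0,0,0.008,0.2,0,0,0,0,0,0.016,0.2,0,0,0,0,0,0.022,0.2,0,0,0,0,0,0.022,0.2]' 60
python3 -c "
from h import *
go([0.5178,0.231,0.12],98.8)"
```

```text
clock: 13.2
tcp_pos: [0.5189, 0.232, 0.1224]
orientation: [-0.241, 3.13, -0.0]
contact_force: [-0.3, -0.8, 1.4]
grip_width: 0.0297
turn [-0.0001  0.0007  0.0001] shift [ 0.0064 -0.0038  0.0119] | tcp [0.5189 0.232  0.1224] clk 13.2 F [-0.3 -0.8  1.4] w 0.0297
```

```bash
python3 -m jog '[0,0,0,0,0,0.006,0.2,0,0,0,0,0,0.006,0.2,0,0,0,0,0,0.006,0.2]' 60
python3 -c "
from h import *
go([0.5178,0.231,0.12],98.8)
snap('wrist','pics/w12.png')
s,_=snap('scene','pics/s12.png');crop(s,310,90,120,120,5,'pics/c16.png')"
```

```text
clock: 13.5
tcp_pos: [0.5191, 0.232, 0.1223]
orientation: [-0.241, 3.13, 0.0]
contact_force: [-2.6, -1.8, 7.7]
grip_width: 0.0295
turn [-0.      0.0008  0.0001] shift [ 0.0074 -0.0039  0.0114] | tcp [0.5191 0.232  0.1223] clk 13.5 F [-2.6 -1.8  7.7] w 0.0295
```

View pics/c16.png

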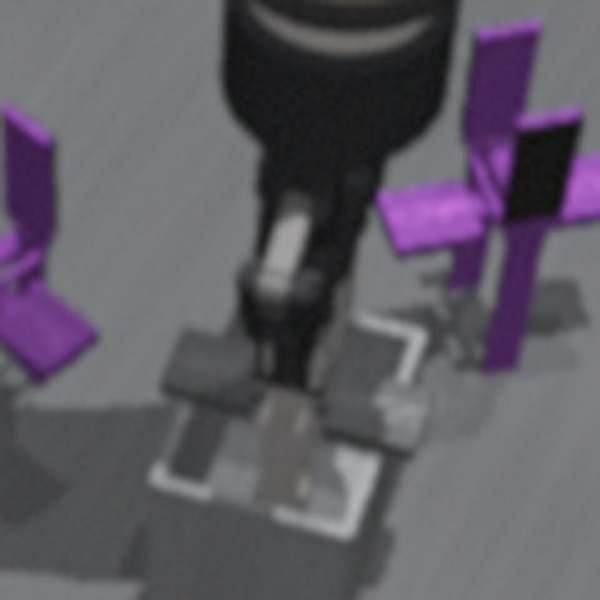

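View pics/w12.png

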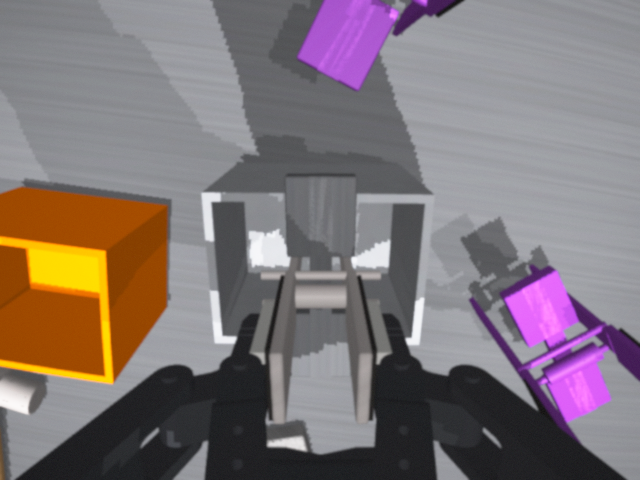

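Contact at the same TCP height at which the sleeve was gripped, 7.7 N upward, with the bar across both x rims. Now I let go.

```bash
python3 -m jog '[0,0,0,0,0,0,0.4,0,0,0,0,0,0.005,0.48,0,0,0,0,0,0.01,0.56,0,0,0,0,0,0.015,0.62,0,0,0,0,0,0.015,0.7,0,0,0,0,0,0.015,0.8,0,0,0,0,0,0.015,1,0,0,0,0,0,0.015,1,0,0,0,0,0,0.015,1,0,0,0,0,0,0.015,1]' 30
python3 -c "
from h import *
go([0.5178,0.231,0.12],98.8)
snap('wrist','pics/w13.png')"
```

```text
clock: 14.6
tcp_pos: [0.5192, 0.2321, 0.1194]
orientation: [-0.241, 3.13, 0.0]
contact_force: [0.0, -0.1, -1.2]
grip_width: 0.0853
turn [0.     0.0008 0.0001] shift [ 0.0076 -0.0042 -0.0032] | tcp [0.5192 0.2321 0.1194] clk 14.6 F [ 0.  -0.1 -1.2] w 0.0853
```

View pics/w13.png

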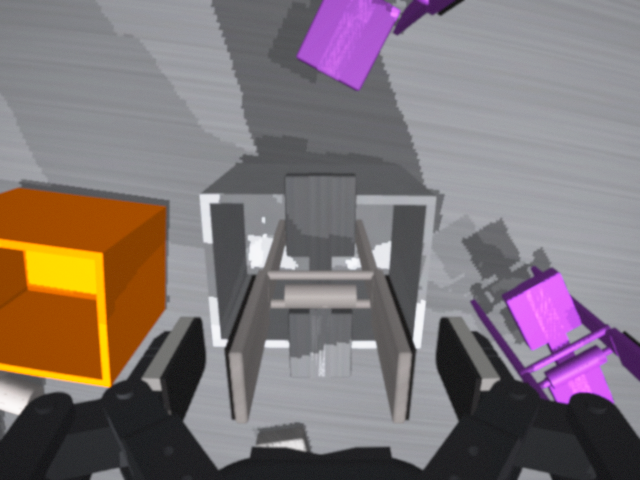

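Released: the jaws sprang open with clearance on both sides. I retract straight up, then aside, to look.

```bash
python3 -m jog '[0,0,0,0,0,-0.1,1,0,0,0,0,0,-0.3,1,0,0,0,0,0,-0.5,1,0,0,0,0,0,-0.7,1,0,0,0,0,0,-0.85,1,0,0,0,0,0,-0.85,1,0,0,0,0.5,0,-0.85,1,0,0,0,0.5,0,-0.85,1,0,0,0,0.5,0,-0.85,1]'
python3 -c "
from h import *
w,_=snap('wrist','pics/w14.png')
s,_=snap('scene','pics/s14.png');crop(s,310,110,120,120,5,'pics/c17.png')
t,_=snap('top','pics/t14.png');crop(t,205,170,100,90,6,'pics/c18.png')"
```

```text
clock: 15.55
tcp_pos: [0.4135, 0.215, 0.2872]
orientation: [0.246, -3.129, 0.003]
contact_force: [0.7, -0.4, 0.3]
grip_width: 0.0852
```

View pics/w14.png

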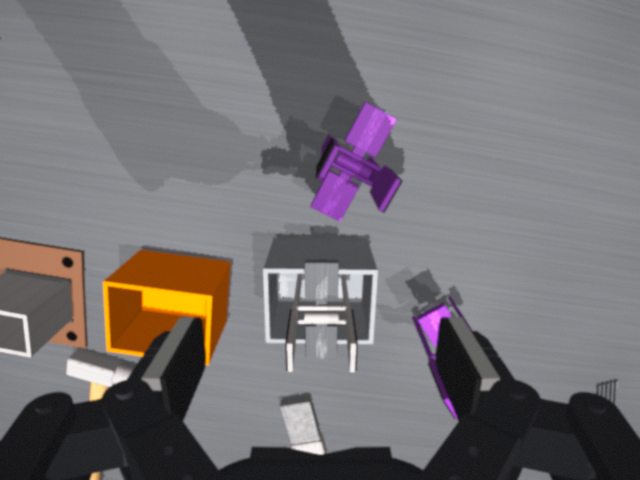

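View pics/c17.png

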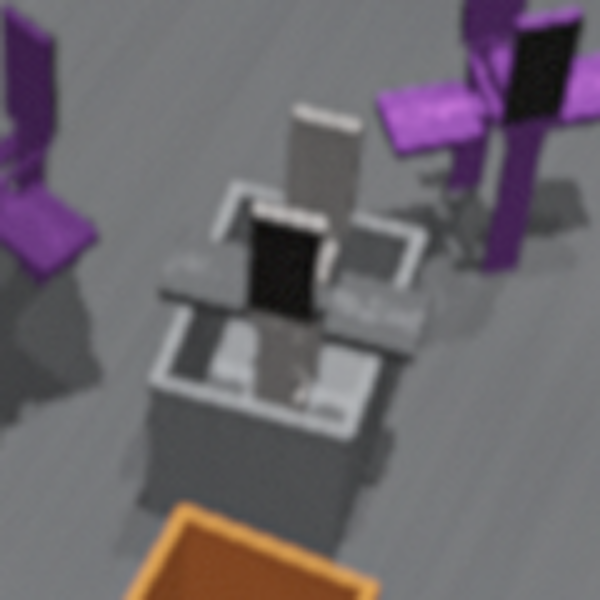

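View pics/c18.png

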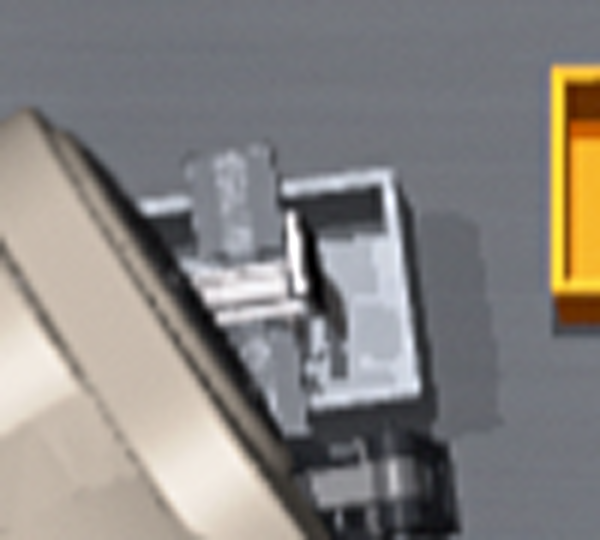

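```bash
python3 - <<'E'
from h import *
np.set_printoptions(precision=4,suppress=True)
w=cv2.imread("pics/w14.png");crop(w,255,225,130,155,4,"pics/c19.png")
s=cv2.imread("pics/s14.png");a=cv2.imread("pics/s0.png") if 0 else cv2.imread("pics/scene0.png")
both=np.hstack([a[160:200,338:390],s[160:200,338:390]])
cv2.imwrite("pics/c20.png",cv2.resize(cv2.convertScaleAbs(both,alpha=1.3),None,fx=7,fy=7,interpolation=cv2.INTER_CUBIC))
E
```

```text
(no output)
```

View pics/c19.png

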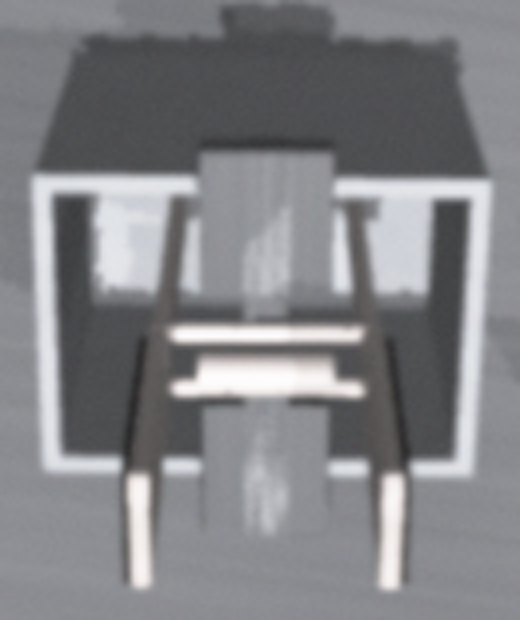

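View pics/c20.png

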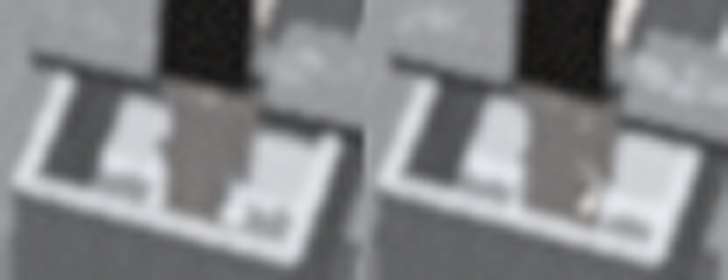

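```bash
python3 - <<'E'
from h import *
np.set_printoptions(precision=4,suppress=True)
S=cam("scene")
for z in (.006,.02,.036): print(z,cast(S,[(369.6,188.5)],z))
o=r.get_obs();print(o["tcp_pos"],np.round(o["joints"],2))
go([0.44,0.11,0.287],98.8)
E
```

```text
0.006 [[0.5172 0.2465 0.006 ]]
0.02 [[0.5208 0.2365 0.02  ]]
0.036 [[0.525  0.2252 0.036 ]]
[0.4201 0.2167 0.2891] [-0.65  0.08  0.04  1.95 -0.    1.1   1.12]
turn [0.     0.001  0.0001] shift [-0.0167 -0.5423  0.0103] | tcp [0.4201 0.2167 0.2891] clk 15.7 F [0.3 1.2 0. ] w 0.0853
```

```bash
python3 -m jog '[0,0,0,-0.2,-0.25,0,1,0,0,0,-0.2,-0.5,0,1,0,0,0,-0.2,-0.7,0,1,0,0,0,-0.2,-0.7,0,1,0,0,0,-0.2,-0.7,0,1,0,0,0,-0.2,-0.7,0,1]'
python3 -c "
from h import *
w,C=snap('wrist','pics/w15.png')
p=proj(C,[0.517,0.231,0.03])[0].astype(int);print(p)
x=max(0,min(540,p[0]-50));y=max(0,min(380,p[1]-50));crop(w,x,y,100,100,6,'pics/c21.png')
s,_=snap('top','pics/t15.png');crop(s,205,170,100,90,6,'pics/c22.png')"
```

```text
clock: 16.3
tcp_pos: [0.4816, 0.0856, 0.289]
orientation: [-0.243, 3.129, 0.001]
contact_force: [-1.2, -0.1, 0.1]
grip_width: 0.0858
[452 238]
```

View pics/c21.png

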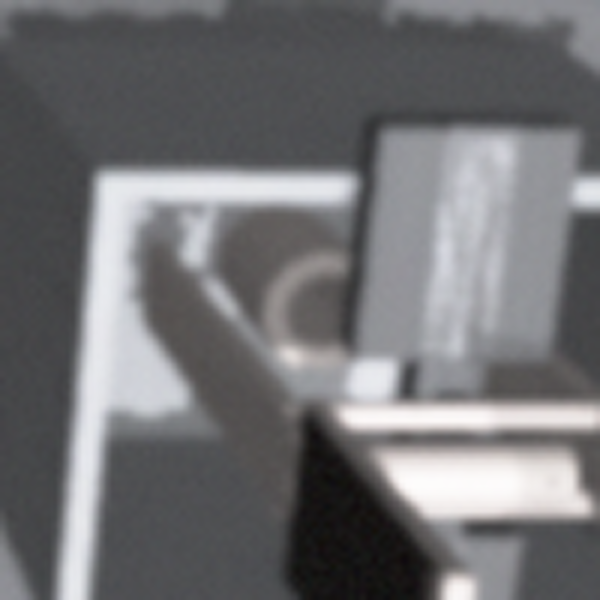

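View pics/c22.png

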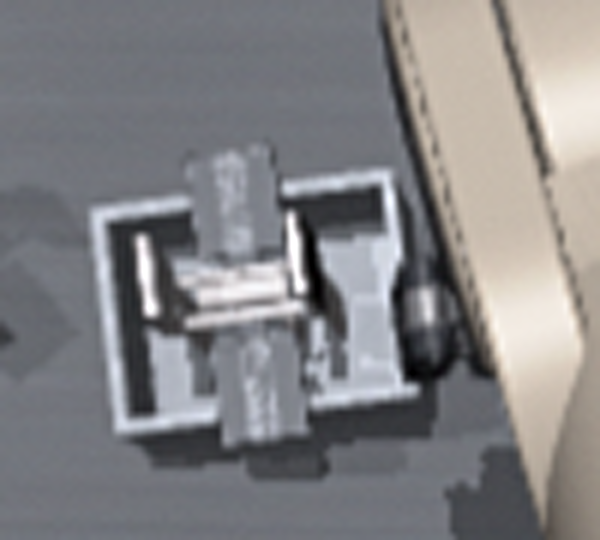

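The wrist view shows the sleeve standing upright on the holder's floor between the open jaws (ring at about pixel (455,238)). Before handing in, I check the bar and sleeve positions once.

```bash
python3 - <<'E'
from h import *
np.set_printoptions(precision=4,suppress=True)
T=cam("top");f=lambda a:np.array(a,float)/6+[204.6,169.6]
h=cast(T,f([(90,208),(393,168),(424,392),(118,436)]),.086).mean(0)
b=cast(T,f([(186,155),(273,147),(308,438),(222,445)]),.094);c=b.mean(0)
print("holder",h,"bar",c,[round(float(np.linalg.norm(b[(i+1)%4]-b[i])),4) for i in range(4)])
C=cam("wrist",r.get_obs());K=np.array([(330,305)])/6+[402-.4,188-.4]
print("sleeve ring at z.036",cast(C,K,.036),r.get_obs()["qvel"].round(3))
E
python3 -m jog '[0,0,0,0,0,0,1,0,0,0,0,0,0,1,0,0,0,0,0,0,1]'
python3 -c "
from bench import r
r.hand_in()"
```

```text
holder [0.5166 0.2294 0.086 ] bar [0.5172 0.2315 0.094 ] [0.0298, 0.1004, 0.0292, 0.1001]
sleeve ring at z.036 [[0.5137 0.2334 0.036 ]] [-0.002 -0.005  0.003  0.003  0.002  0.001  0.001]
clock: 16.7
tcp_pos: [0.4811, 0.0867, 0.289]
orientation: [-0.247, 3.129, 0.001]
contact_force: [0.6, -0.3, -0.2]
grip_width: 0.0853
the job is handed in; nothing more can be done
```

The job is done and handed in at 16.7 s. The tongs fetched the sleeve from the socket nearer the holder. They were lowered, still gripping it, to the height at which it had been picked up, and only then let go.

**Last checks:**
- **Tongs:** they hang upright with the shoulder bar across the holder's rim, about 2 mm from its middle. The bar measured 100 × 30 mm at rim height, as it should.
- **Sleeve:** a wrist-camera view shows it standing upright on the holder's floor between the open jaws, about 5 mm from the middle.
- **Robot:** it stands well clear and touches nothing. The highest force I saw was about 8 N, read when the tongs seated in the holder.

**What disagreed:**
- When the tongs were squeezed, the fingers stopped at 29.5 mm instead of the stated 33 mm. I put this down to give in the pads and handles, because the pictures showed the sleeve held.
- The scene camera placed things 2 to 5 mm off from the other two cameras along y, so I relied on the wrist and top views.

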